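# Switch off the block heater and hold its hood open for unloading

## Robot

A 7-joint arm with a two-finger parallel gripper is mounted at the origin on the work surface. World frame = base frame: x ahead of the robot, y to its left, z up, the work surface at z = 0. Lengths are in m, angles in rad, forces in N, time in s.
With the tool pointing down it reaches from about 0.4 to 0.875 m from the base axis. Payload 19.3 kg.
Tool frame: the origin (TCP) lies at the very end of the fingers, on their centre line; the grasp point (between the pads) lies ctrl.grasp_offset behind it (ctrl.grasp_offset is the distance from the TCP to the grasp point, in m); z points along the fingers, x is the direction in which the jaws open and shut, and the axes are right-handed (so a half turn about z gives the same grasp; the last joint's range is limited). The gripper opens to 85 mm and grips with 20 to 120 N. Pads are 22 mm wide; open, the fingers measure 114 mm over their backs; the gripper's body (76 mm by 85 mm) begins 54 mm behind the grasp point. The pads swing forward as they close: fully open they stand 13 mm farther back than shut.
Start: joints at [1.152, 0.521, -0.036, 1.599, 0.021, 1.021, -0.113], TCP at [0.214, -0.587, 0.231] pointing down, gripper open.
Joint ranges: [-2.91, 2.91], [-0.3, 2.13], [-1.5, 1.42], [0.17, 2.43], [-1.26, 4.41], [0.16, 1.93], [-2.52, 2.52]. Speed limits (rad/s): [1.89, 1.89, 2.39, 2.39, 3.01, 3.01, 3.01].

## Interface

Orientations are given as a rotation vector (axis times angle).
In Python, from station import ctrl gives the robot as it stands.
- The arm moves only by the tool apply_moves, never from a script. Its argument "motion" is a list of rows, each a list of 7 numbers: the shift along the world's x, y, z in m, then the turn, a rotation vector about the world's x, y, z in degrees, then the opening, from 0 (shut) to 1 (fully open). In form: [[tx, ty, tz, wx, wy, wz, claw], ...]. A call has 1 to 5 rows; each row is the pose to reach, as a shift and turn from the pose commanded when the call began; what a row does not reach only later rows make up. A row lasts 1/10 s, in which the tool goes at most 50 mm and 8.59 degrees, less where a joint would pass 70% of its speed; a pose out of reach is approached as far as the arm can. A call with a gripper value outside its range is refused whole. The fingers move at their own pace and stop on an object; the grip force is fixed at half the most. Time passes only in rows, so rows that repeat a pose let the fingers close. It gives the time, the measured TCP pose, the force and the opening at its end, in the units of the state.
- ctrl.observe(): the state, without advancing time (a new reading comes with each control period).
- ctrl.capture(name): name is "side" or "top" or "wrist"; returns the picture (420x560x3 uint8, blue, green, red); there is no depth.
- ctrl.calibration(name): a dict with "K" (3x3 intrinsics, pixels), "R" (3x3) and "t" (3): a world point X has camera coordinates R X + t; the wrist camera has in their place "tool_from_camera" (4x4, takes a point from camera to tool coordinates, whose origin is the TCP and whose axes are the tool frame's). Camera axes: x right, y down, z forward; pixel columns grow to the right and rows downward; lengths in m; the calibration is good to about 2 mm. A picture is of the moment at which its call begins: read the wrist's pose just before it. calibration takes no time and is no camera call.
- ctrl.close_job(): hands the job in, once; it reports no verdict.
The state is a dict: "t": time; "joint_pos": joint angles; "dq": joint speeds; "joint_torque": joint torques, N m; "tool_pos": TCP position; "tcp_rot": TCP orientation; "ft_force": force on the tool from outside, world axes, zero at the start; "torque": the same for the moment, N m; "width": finger opening in m.
Only numpy, scipy, OpenCV 4.12 (cv2) and the standard library are available. Lean on these libraries where they do the work, as an engineer would, in place of code of your own. Each camera call takes 0.05 s, during which the arm holds its last target.

## Task

The tubes in the block heater are ready to come out. With the hood still shut, turn the heater's rotary switch to off; then lift the hood by its front bar handle and hold it open at 60 degrees, so that a colleague can take the tubes out without the hood going over onto the measuring cylinder behind. The hood has no stay and falls shut by itself, so finish while still holding the bar at that angle, and leave the glassware and the tube rack where they stand.

Things in the scene. Friction and masses are not known exactly. Their poses are not given: they have to be found in the camera images.
- heater: Dry-block heater for test tubes, fixed: white housing 330 mm wide (y), 250 deep (x), flat deck 100 mm high, front panel (blank display, keys) sloping from the deck's front edge (x = -90) down to x = -140. Origin: centre of its underside, on the bench. Its -x is the front, towards the robot; +y the hood's side, -y the switch's side; it may be yawed.
- switch_grip (a point): Point to grip on the rotary off/on switch on the right of the deck (heater frame x -15, y -100 mm), on its vertical axis, 138.5 mm above the bench. Black bar handle 14 mm wide, 47 long, one end pointed; top at 148.5 mm, flat sides 34 mm deep; beneath them a disc of 34 mm diameter. The hood's side wall is 65 mm from the axis; the shut hood's top is 156 mm above the bench.
- power_switch (a joint): Angle of the switch handle, rad: 0 = off (pointed end to the heater's far side, +x, at the short white line), 1.047 = on (pointed end 60 degrees clockwise of that seen from above, at the white dot); grows clockwise seen from above. Starts at on. Spring detents at both: about 0.1 N m to pass the middle, then it snaps home. Stops just beyond.
- lid (a joint): Opening angle of the hood, rad: 0 = shut, 1.047 = 60 degrees, stop at 1.8; free hinge, it falls shut from any angle short of upright. Grey hood with a clear window, 180 mm front to back, 190 wide, 55 high, about 0.8 kg with its bar (varies by a quarter), centre of mass about 90 mm from the hinge.
- lid_hinge (a point): Middle of the hood's hinge line, at the far lower edge of the hood: heater frame x = 95, y = 60 mm, 101 mm above the bench. The hinge line lies along the heater's y; the front of the hood rises as it opens. Fixed to the heater.
- lid_bar (a point): Steel bar handle on the hood's front wall, turning with the hood. Origin: centre of the round grip bar, 12 mm diameter, along its y (= heater's y), 98 mm clear between its posts. Hood shut: 38 mm in front of the wall (32 clear behind the bar), 218 mm in front of and 34 above the hinge line, 135 above the bench, 21 below the hood's top; open below to the sloping panel.
- measuring_cylinder: Glass measuring cylinder, 240 mm high, tube 30 mm and foot 76 mm diameter, standing upright close behind the heater, its axis 65 to 80 mm from the heater's back. Origin: centre of the underside. Must not be disturbed.
- tube_rack: Empty wooden test-tube rack, 70 x 110 mm, 78 mm high, standing beside the heater on the switch's side. Origin: centre of the underside. Must not be disturbed.
- beaker: Glass beaker, 68 mm diameter, 90 mm high, on the white tray to the robot's left. Origin: centre of the underside. Must not be disturbed.
- reagent_bottle: Reagent bottle with cap, 70 mm diameter, 170 mm high, on the white tray to the robot's left. Origin: centre of the underside. Must not be disturbed.
Things that resemble listed ones, but are neither listed nor needed, are in the scene too. Leave any blue or purple look-alike of the measuring_cylinder alone.

How it is judged:
On the way:
1. the switch is at off with the hood still shut (value of joint power_switch below 0.12 rad and value of joint lid below 0.08 rad), for 0.2 s.
At the end, for the whole second after the job is handed in: The hood is held still at 60 degrees (within 8 degrees) by the fingers on its bar handle, the switch is at off (within 7 degrees), and cylinder, rack, beaker and bottle stand within 15 mm of where they were, the cylinder upright (value of joint lid between 0.908 and 1.187 rad and velocity of joint lid between -0.08 and 0.08 rad/s and contact force between the fingers and lid above 0.4 N and distance between the grasp point and lid_bar below 0.06 m and value of joint power_switch below 0.12 rad and distance of each of measuring_cylinder, tube_rack, beaker, reagent_bottle from where it was at the start of the episode below 0.015 m and angle between measuring_cylinder's own z axis and vertical below 0.1 rad); the arm keeps its last pose, push and grip.
It fails at once if the hood is raised while the switch is still on (value of joint lid above 0.12 rad and value of joint power_switch above 0.5 rad).
It fails at once if the measuring cylinder is knocked (distance of measuring_cylinder from where it was at the start of the episode above 0.015 m or angle between measuring_cylinder's own z axis and vertical above 0.25 rad).
It fails at once if the rack, beaker or bottle is pushed away (distance of any of tube_rack, beaker, reagent_bottle from where it was at the start of the episode above 0.015 m).
It also fails if it takes over 54 s, if anything falls off the work surface, if the arm or the gripper's body presses on something with over 40 N, if the wrist force passes 120 N, or if a joint passes its speed limit or range.

## Working session

There is one attempt and no reset: what is moved stays moved. The work goes in short steps, Python scripts to look and compute and a tool call to move; the robot and the scene stay as the last step left them, time stands still between calls to the robot, and variables do not carry over. Pictures are saved under pics/ and viewed, and the job is handed in when it is done.

Besides the shell and the picture viewer there is one more tool, called after "Request:" in YAML: its name, and indented under it one key for each argument. apply_moves: Moves the arm, as the interface text tells. Its arguments: {"type":"object","properties":{"motion":{"type":"array","items":{"type":"array","items":{"type":"number"}}}},"required":["motion"]}

```bash
ls; mkdir -p pics; python3 - <<'E'
from station import ctrl
import cv2,numpy as np
print(ctrl.observe(), ctrl.grasp_offset)
for n in ("side","top"):
    cv2.imwrite(f"pics/{n}0.png",ctrl.capture(n))
    c=ctrl.calibration(n); print(n,c)
print(ctrl.calibration("wrist"))
E
```

```text
pics
{'t': 0.0, 'joint_pos': array([ 1.15180665,  0.52199661, -0.03632887,  1.59997077,  0.02123791,
        1.02108721, -0.11278455]), 'dq': array([-0.00028774, -0.00047109,  0.00164788,  0.00101372, -0.00038444,
       -0.00070853,  0.00110536]), 'joint_torque': array([ 3.54824188e-03, -9.27081513e+01,  1.98147006e+00, -3.69916248e+01,
        1.79073529e-02,  8.43625021e-03, -5.64990887e-05]), 'tool_pos': array([ 0.21345128, -0.58708747,  0.2307499 ]), 'tcp_rot': array([-2.57278486e+00,  1.80196320e+00,  1.47371555e-03]), 'ft_force': array([0.06465878, 0.09754314, 0.46850807]), 'torque': array([-0.03867332,  0.03860484,  0.0098584 ]), 'width': 0.08540597234496404} 0.0187
side {'K': array([[397.97937903,   0.        , 275.08802804],
       [  0.        , 397.97937903, 211.22657689],
       [  0.        ,   0.        ,   1.        ]]), 'R': array([[ 0.9705757 , -0.24021357,  0.01674067],
       [-0.17581002, -0.75442753, -0.63240014],
       [ 0.16454072,  0.61084903, -0.77446098]]), 't': array([-0.58693734,  0.24699667,  1.09325031])}
top {'K': array([[409.7731201 ,   0.        , 2
[... 177 characters left out ...]
-02],
       [-9.92872739e-01,  1.70940640e-03, -1.19167120e-01],
       [ 1.19177375e-01,  2.00402805e-02, -9.92670711e-01]]), 't': array([0.09635649, 0.63692138, 0.98496666])}
{'K': array([[343.67380943,   0.        , 278.59224963],
       [  0.        , 343.67380943, 209.33123084],
       [  0.        ,   0.        ,   1.        ]]), 'tool_from_camera': array([[ 9.99999559e-01,  8.22348906e-04,  4.53212234e-04,
         1.91659873e-05],
       [-9.19774862e-04,  9.54989760e-01,  2.96637340e-01,
        -7.58104998e-02],
       [-1.88873650e-04, -2.96637627e-01,  9.54990096e-01,
        -1.42726424e-01],
       [ 0.00000000e+00,  0.00000000e+00,  0.00000000e+00,
         1.00000000e+00]])}
```

View pics/side0.png

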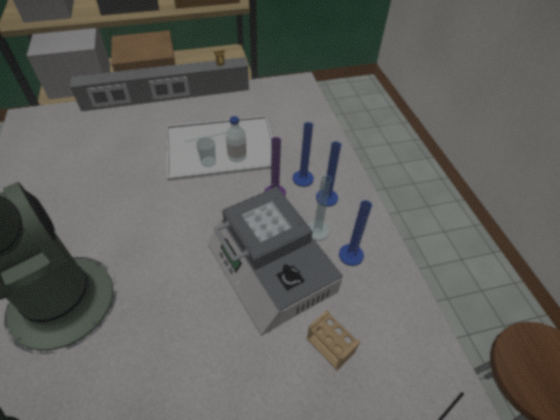

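View pics/top0.png

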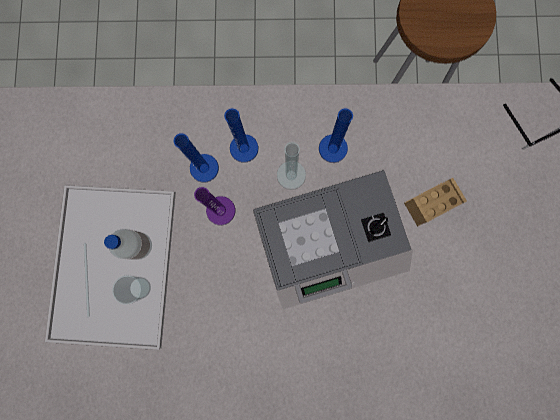

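The side view shows the heater at about (275,260), with its switch at (290,275) and the hood bar at (230,240). In the top view the switch is at (377,227), the clear cylinder at (291,170) and the rack at (437,202). There are blue and purple look-alikes of the cylinder. I'll zoom in next.

```bash
python3 - <<'E'
import cv2,numpy as np
def z(n,x0,y0,x1,y1,s,o):
    im=cv2.imread(f"pics/{n}0.png")[y0:y1,x0:x1]
    im=np.clip(255*(im/255.)**0.6,0,255).astype(np.uint8)
    im=cv2.resize(im,None,fx=s,fy=s,interpolation=cv2.INTER_CUBIC)
    cv2.imwrite(f"pics/{o}.png",im)
z("top",240,160,430,310,4,"topz")
z("side",200,170,350,330,3.7,"sidez")
E
```

```text
(no output)
```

View pics/topz.png

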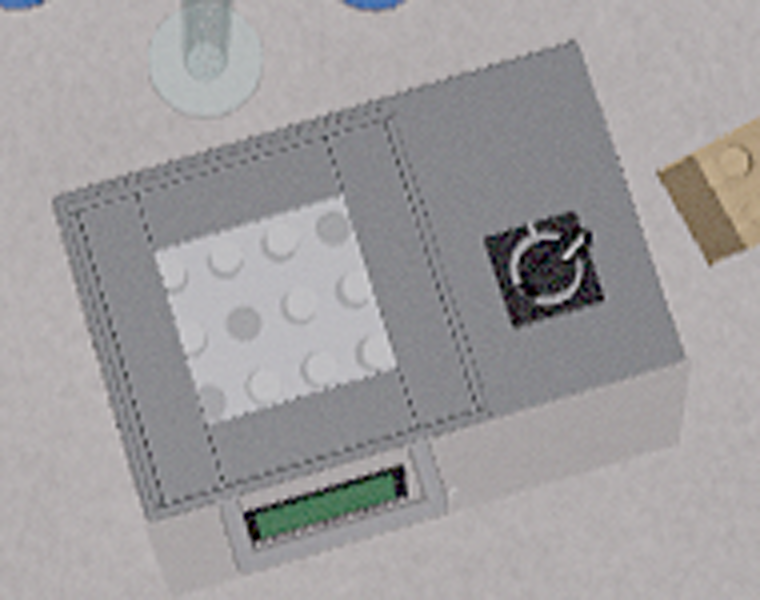

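View pics/sidez.png

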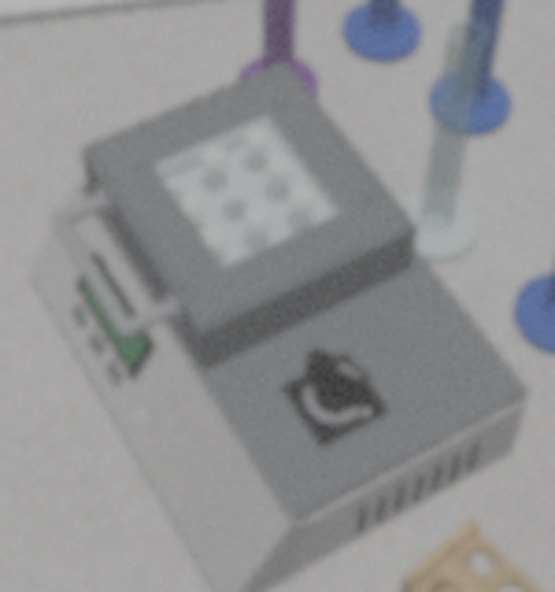

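```bash
cat > h.py <<'E'
from station import ctrl
import cv2,numpy as np
from scipy.optimize import least_squares
from scipy.spatial.transform import Rotation as Ro
def proj(n,X):
    c=ctrl.calibration(n); p=(c["R"]@np.atleast_2d(X).T).T+c["t"]; p=(c["K"]@p.T).T
    return p[:,:2]/p[:,2:]
def ray(n,uv,z):
    c=ctrl.calibration(n); d=c["R"].T@np.linalg.solve(c["K"],[uv[0],uv[1],1.]); o=-c["R"].T@c["t"]
    return o+d*(z-o[2])/d[2]
E
python3 - <<'E'
from h import *
z=lambda x,y:(240+(x-1.5)/4,160+(y-1.5)/4)
s=lambda x,y:(200+(x-1.3)/3.7,170+(y-1.3)/3.7)
T=lambda n,p,h:ray(n,p,h).round(4)
for nm,p,h in [("backright",(577,41),.1),("frontright",(688,357),.1),("plateA",(485,237),.102),("plateB",(577,213),.102),("plateC",(605,300),.102),("plateD",(515,328),.102),
 ("hoodBL",(78,213),.156),("hoodBR",(388,120),.156),("hoodFR",(482,408),.156),("hoodFL",(163,507),.156),("backleft deck",(53,200),.1),("barL",(238,565),.135),("barR",(446,507),.135),("cylfoot",(206,62),.0)]:
    print(nm,T("top",z(*p),h))
for nm,p,h in [("backright",(524,398),.1),("frontright",(295,520),.1),("barL",(62,222),.135),("barR",(130,330),.135),("hoodBR",(412,232),.156),("hoodFR",(210,332),.156),("hoodFL",(85,153),.156),("hoodBL",(283,65),.156)]:
    print("S",nm,T("side",s(*p),h))
E
```

```text
backright [ 0.7446 -0.1526  0.1   ]
frontright [ 0.5576 -0.211   0.1   ]
plateA [ 0.6275 -0.0953  0.102 ]
plateB [ 0.6415 -0.1491  0.102 ]
plateC [ 0.5905 -0.1638  0.102 ]
plateD [ 0.5743 -0.1114  0.102 ]
hoodBL [0.6349 0.1388 0.156 ]
hoodBR [ 0.6867 -0.0334  0.156 ]
hoodFR [ 0.5275 -0.0818  0.156 ]
hoodFL [0.474  0.0916 0.156 ]
backleft deck [0.6501 0.1576 0.1   ]
barL [0.4415 0.0506 0.135 ]
barR [ 0.4733 -0.0644  0.135 ]
cylfoot [0.7555 0.0663 0.    ]
S backright [ 0.7422 -0.1583  0.1   ]
S frontright [ 0.5618 -0.2103  0.1   ]
S barL [0.4477 0.0431 0.135 ]
S barR [ 0.4798 -0.061   0.135 ]
S hoodBR [ 0.6911 -0.0392  0.156 ]
S hoodFR [ 0.5315 -0.0885  0.156 ]
S hoodFL [0.4737 0.0871 0.156 ]
S hoodBL [0.64   0.1405 0.156 ]
```

```bash
cat >> h.py <<'E'
A=[((110,-165),(.7446,-.1526)),((-90,-165),(.5576,-.211)),((110,165),(.6501,.1576)),((-15,-100),(.6085,-.1299)),
((92,152),(.6349,.1388)),((92,-32),(.6867,-.0334)),((-82,-32),(.5275,-.0818)),((-82,152),(.474,.0916)),
((110,-165),(.7422,-.1583)),((-90,-165),(.5618,-.2103)),((92,-32),(.6911,-.0392)),((-82,-32),(.5315,-.0885)),((-82,152),(.4737,.0871)),((92,152),(.64,.1405))]
def H(p,q):
    c,s=np.cos(p[2]),np.sin(p[2]); q=np.asarray(q,float)/1000
    return np.array([p[0]+c*q[0]-s*q[1],p[1]+s*q[0]+c*q[1]])
f=lambda p:np.concatenate([H(p,a)-np.array(b) for a,b in A])
r=least_squares(f,[.6,0,.3],loss="soft_l1",f_scale=.002); P=r.x
E
python3 - <<'E'
from h import *
print(P,np.degrees(P[2])); print((f(P).reshape(-1,2)*1000).round(1))
for n,q in [("switch",(-15,-100)),("hinge",(95,60)),("bar",(-123,60))]: print(n,H(P,q))
o=ctrl.observe(); R=Ro.from_rotvec(o["tcp_rot"]).as_matrix(); print(R.round(3))
sh=cv2.imread("pics/side0.png"); tp=cv2.imread("pics/top0.png")
for n,im in(("side",sh),("top",tp)):
  for q,h in [((-15,-100),.1485),((-123,10),.135),((-123,110),.135),((95,60),.101),((-90,-165),.1),((110,-165),.1),((-140,-165),0.0),((-140,165),0.0)]:
    u=proj(n,[*H(P,q),h])[0]; cv2.circle(im,tuple(int(round(v*8)) for v in u),8,(0,0,255),1,shift=3)
  im=np.clip(255*(im/255.)**.6,0,255).astype(np.uint8)
  c=im[160:310,240:430] if n=="top" else im[170:330,200:350]
  cv2.imwrite(f"pics/{n}chk.png",cv2.resize(c,None,fx=3.6,fy=3.6,interpolation=cv2.INTER_CUBIC))
E
```

```text
[ 0.59462881 -0.03086643  0.29515748] 16.91127798654132
[[ 3.3 -4.1]
 [-1.1 -3.9]
 [ 1.8  1.4]
 [ 0.9 -1. ]
 [ 3.5  2.5]
 [ 5.3 -1.3]
 [-2.  -3.5]
 [-2.  -0.9]
 [ 5.7  1.6]
 [-5.3 -4.6]
 [ 0.9  4.5]
 [-6.   3.2]
 [-1.7  3.6]
 [-1.6  0.8]]
switch [ 0.60936652 -0.13090543]
hinge [0.66806723 0.05417355]
bar [ 0.45949435 -0.00924059]
[[ 0.342 -0.94  -0.   ]
 [-0.94  -0.342  0.001]
 [-0.001  0.    -1.   ]]
```

View pics/sidechk.png

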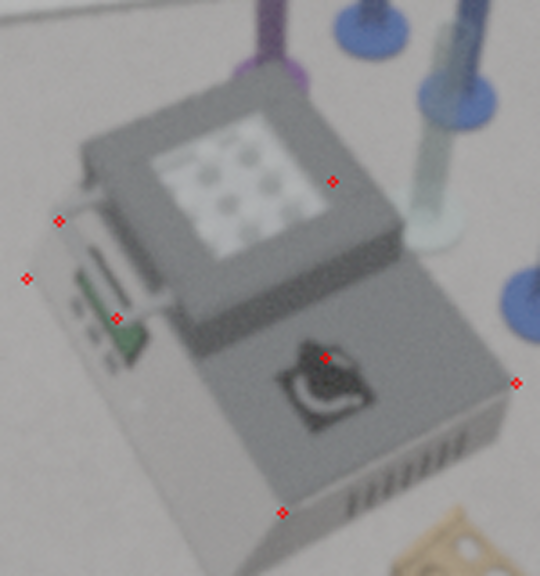

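View pics/topchk.png

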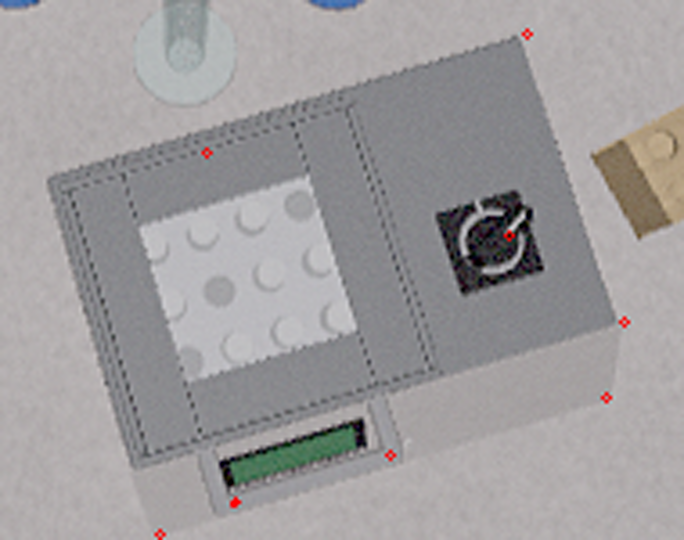

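The fit agrees with both views to about 4 mm. The heater yaw is 16.9° and the switch is at (0.609, −0.131).

Objects that could be confused with what I want:
- **Switch:** the black handle at top (377,227). The green display at top (322,287) is not it.
- **Bar:** the grey frame at top (325,295). The hood edge is not it.
- **Cylinder:** the clear one at top (291,170). The blue ones at (240,148), (200,165) and (335,150) and the purple one at (221,210) are look-alikes.

The arm goes above the switch first, for a close wrist view.

Request:
apply_moves:
  motion:
    - [0.03,0.035,0.02,0,0,-7,0.6]
    - [0.06,0.07,0.03,0,0,-14,0.6]
    - [0.09,0.105,0.03,0,0,-21,0.6]
    - [0.12,0.14,0.03,0,0,-28,0.6]
    - [0.15,0.175,0.03,0,0,-35,0.6]

```text
t: 0.6
tool_pos: [0.3644, -0.4107, 0.2612]
tcp_rot: [-1.906, 2.498, 0.0]
ft_force: [0.5, -0.7, -0.5]
width: 0.0512
```

Request:
apply_moves:
  motion:
    - [0.03,0.035,0,0,0,-6,0.6]
    - [0.06,0.07,0,0,0,-12,0.6]
    - [0.09,0.105,0,0,0,-18,0.6]
    - [0.12,0.14,0,0,0,-24,0.6]
    - [0.15,0.175,0,0,0,-28,0.6]

```text
t: 1.1
tool_pos: [0.5145, -0.2356, 0.2612]
tcp_rot: [1.246, -2.884, -0.0]
ft_force: [1.0, -0.2, -0.3]
width: 0.0513
```

Request:
apply_moves:
  motion:
    - [0.03,0.035,0,0,0,0,0.6]
    - [0.06,0.07,0,0,0,0,0.6]
    - [0.09,0.105,0,0,0,0,0.6]
    - [0.096,0.106,0,0,0,0,0.6]
    - [0.096,0.106,0,0,0,0,0.6]

```text
t: 1.6
tool_pos: [0.6101, -0.1303, 0.2605]
tcp_rot: [1.255, -2.879, -0.001]
ft_force: [-0.3, 0.1, -0.5]
width: 0.0511
```

```bash
cat >> h.py <<'E'
def wrist(name):
    o=ctrl.observe(); im=ctrl.capture("wrist"); cv2.imwrite(f"pics/{name}.png",im)
    R=Ro.from_rotvec(o["tcp_rot"]).as_matrix(); np.savez(f"pics/{name}.npz",R=R,t=o["tool_pos"])
    return o
def wcam(name):
    d=np.load(f"pics/{name}.npz"); c=ctrl.calibration("wrist"); M=c["tool_from_camera"]
    return c["K"],d["R"]@M[:3,:3],d["R"]@M[:3,3]+d["t"]
def wray(name,uv,z):
    K,R,t=wcam(name); d=R@np.linalg.solve(K,[uv[0],uv[1],1.]); return t+d*(z-t[2])/d[2]
def wproj(name,X):
    K,R,t=wcam(name); p=K@(R.T@(np.asarray(X)-t)); return p[:2]/p[2]
E
python3 - <<'E'
from h import *
o=wrist("w1"); print(o["t"],o["joint_pos"].round(3),o["tool_pos"],o["ft_force"],o["width"])
R=Ro.from_rotvec(o["tcp_rot"]).as_matrix(); print(R.round(3))
print(wproj("w1",[*H(P,(-15,-100)),.1485]))
E
```

```text
1.6 [ 0.084  0.493  0.046  1.572 -0.025  1.078 -2.183] [ 0.6100694  -0.1302766   0.26052856] [-0.3461772   0.07670532 -0.53903794] 0.05105284989626079
[[-0.681 -0.733 -0.001]
 [-0.733  0.681  0.   ]
 [ 0.001  0.001 -1.   ]]
[279.65174549 205.2645996 ]
```

View pics/w1.png

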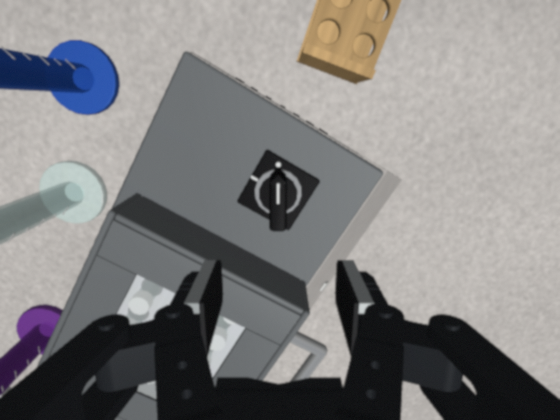

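The wrist view shows the black switch handle upright in the picture, from (278,168) to (278,230), with its tip at the white dot. That is aligned with the jaws as planned. The plate centre is at about (278,189).

```bash
python3 - <<'E'
from h import *
im=cv2.imread("pics/w1.png")
c=np.clip(255*(im/255.)**.6,0,255).astype(np.uint8)[140:250,220:340]
cv2.imwrite("pics/w1z.png",cv2.resize(c,None,fx=5,fy=5,interpolation=cv2.INTER_CUBIC))
for nm,uv,h in [("platec",(278.5,189),.102),("br",(188,53),.1),("fr",(383,172),.1),("hoodFR",(305,309),.156),("hoodBRtop",(112,213),.156)]: print(nm,wray("w1",uv,h).round(4))
print(H(P,(-15,-100)),H(P,(110,-165)),H(P,(-90,-165)),H(P,(-85,-35)),H(P,(95,-35)))
E
```

```text
platec [ 0.611  -0.1312  0.102 ]
br [ 0.7434 -0.1542  0.1   ]
fr [ 0.5586 -0.21    0.1   ]
hoodFR [ 0.531  -0.0869  0.156 ]
hoodBRtop [ 0.6927 -0.0354  0.156 ]
[ 0.60936652 -0.13090543] [ 0.74786895 -0.15673327] [ 0.55651768 -0.21491138] [ 0.52348569 -0.0890786 ] [ 0.69570183 -0.03671831]
```

View pics/w1z.png

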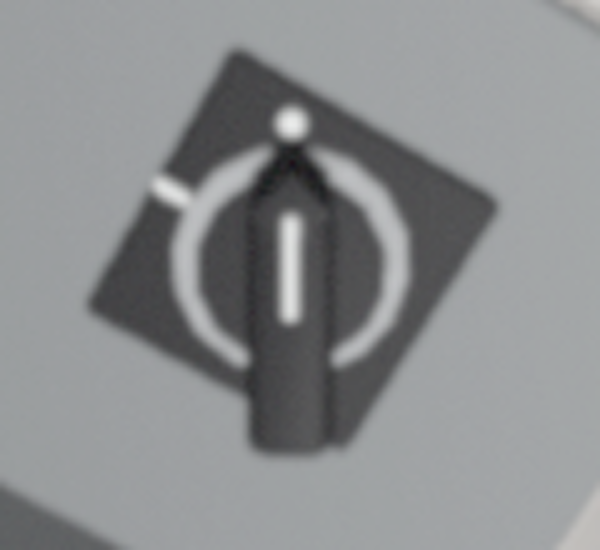

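The switch axis is at about (0.610, −0.131) and the TCP is already over it. I'll descend and grip.

Request:
apply_moves:
  motion:
    - [0,-0.0005,-0.04,0,0,0,0.6]
    - [0,-0.0005,-0.08,0,0,0,0.6]
    - [0,-0.0005,-0.11,0,0,0,0.6]
    - [0,-0.0005,-0.13,0,0,0,0.6]
    - [0,-0.0005,-0.139,0,0,0,0.6]

```text
t: 2.15
tool_pos: [0.6078, -0.1333, 0.1206]
tcp_rot: [1.248, -2.88, -0.001]
ft_force: [0.1, 0.1, 0.2]
width: 0.0512
```

Request:
apply_moves:
  motion:
    - [0,0,0,0,0,0,0]
    - [0,0,0,0,0,0,0]
    - [0,0,0,0,0,0,0]
    - [0,0,0,0,0,0,0]
    - [0,0,0,0,0,0,0]

```text
t: 2.65
tool_pos: [0.6113, -0.131, 0.124]
tcp_rot: [-1.252, 2.877, -0.002]
ft_force: [6.4, 5.1, -0.7]
width: 0.0131
```

Gripped, at a width of about 13 mm. Next I'll turn +60° CCW.

Request:
apply_moves:
  motion:
    - [0,0,0,0,0,7,0]
    - [0,0,0,0,0,14,0]
    - [0,0,0,0,0,21,0]
    - [0,0,0,0,0,28,0]
    - [0,0,0,0,0,35,0]

```text
t: 3.15
tool_pos: [0.6119, -0.1302, 0.1241]
tcp_rot: [-2.065, 2.361, -0.004]
ft_force: [9.3, 9.2, -4.4]
width: 0.0128
```

Request:
apply_moves:
  motion:
    - [0,0,0,0,0,7,0]
    - [0,0,0,0,0,14,0]
    - [0,0,0,0,0,21,0]
    - [0,0,0,0,0,25,0]
    - [0,0,0,0,0,25,0]

```text
t: 3.65
tool_pos: [0.612, -0.1295, 0.1241]
tcp_rot: [-2.525, 1.86, -0.005]
ft_force: [9.6, 13.7, -2.5]
width: 0.0129
```

```bash
python3 - <<'E'
from h import *
o=wrist("w2"); print(o["t"],o["joint_pos"].round(3),o["tool_pos"],o["ft_force"],o["torque"],o["width"])
R=Ro.from_rotvec(o["tcp_rot"]).as_matrix(); print(np.degrees(np.arctan2(R[1,0],R[0,0])), np.degrees(P[2])-90)
E
```

```text
3.65 [ 0.282  0.653 -0.248  1.684  0.2    0.825 -1.323] [ 0.61195157 -0.12945106  0.124056  ] [ 9.55393361 13.6584235  -2.52916894] [ 2.60914072 -2.07959271 -0.0722812 ] 0.012859145486380232
-72.75204353411185 -73.08872201345868
```

View pics/w2.png

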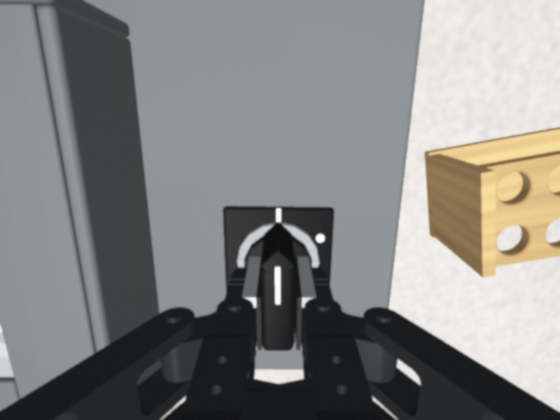

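The pointed end at (278,225) now sits at the white line at (278,214), so the switch is off. I'll release it and rise straight up.

Request:
apply_moves:
  motion:
    - [0,0,0,0,0,0,0.5]
    - [0,0,0,0,0,0,0.5]
    - [0,0,0,0,0,0,0.5]
    - [0,0,0,0,0,0,0.5]
    - [0,0,0.02,0,0,0,0.5]

```text
t: 4.2
tool_pos: [0.6083, -0.1319, 0.1406]
tcp_rot: [2.524, -1.868, -0.005]
ft_force: [-0.5, 0.2, 0.2]
width: 0.0429
```

Request:
apply_moves:
  motion:
    - [0,0,0.035,0,0,0,0.5]
    - [0,0,0.07,0,0,0,0.5]
    - [0,0,0.11,0,0,0,0.5]
    - [0,0,0.14,0,0,0,0.5]
    - [0,0,0.14,0,0,0,0.5]

```text
t: 4.7
tool_pos: [0.611, -0.1322, 0.2867]
tcp_rot: [-2.522, 1.868, -0.009]
ft_force: [-0.0, -0.2, 0.0]
width: 0.0428
```

```bash
python3 - <<'E'
from h import *
o=wrist("w3"); print(o["t"],o["joint_pos"].round(3),o["tool_pos"],o["ft_force"],o["torque"],o["width"])
E
```

```text
4.7 [ 0.302  0.479 -0.272  1.529  0.137  1.146 -1.272] [ 0.61104147 -0.13224456  0.28673294] [-0.00817593 -0.15662355  0.03193872] [-0.04261139  0.01418835  0.00281226] 0.04282923063644676
```

View pics/w3.png

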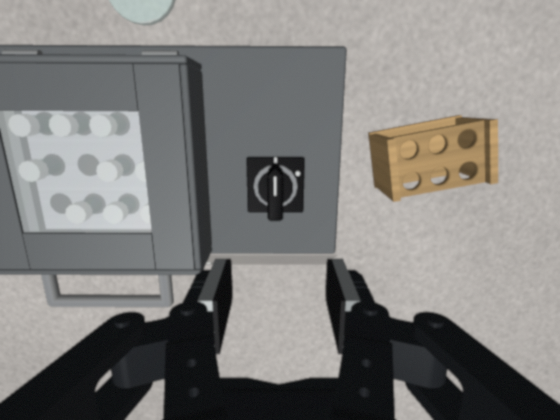

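The switch stays off after release: the tip is at the line, at (275,162). The hood bar is visible from (50,301) to (170,301). Now I'll measure its position.

```bash
python3 - <<'E'
from h import *
a=wray("w3",(50,301),.135);b=wray("w3",(170,301),.135);print(a,b,(a+b)/2,np.linalg.norm(a-b), np.degrees(np.arctan2(*(a-b)[[1,0]]))-90)
print("P bar",H(P,(-123,60)))
B=[]
for q,uv,h in [((110,-165),(345,46),.1),((-90,-165),(335,253),.1),((-15,-100),(275.5,184.5),.102),((-123,60),(110,301),.135)]:
    w=wray("w3",uv,h); B.append((q,w[:2])); print(q,w.round(4),H(P,q))
g=lambda p:np.concatenate([H(p,a)-np.array(b) for a,b in B])
Q=least_squares(g,P).x; print(Q,np.degrees(Q[2]),(g(Q)*1000).round(1),H(Q,(-123,60)),H(Q,(95,60)))
E
```

```text
[0.44292772 0.04853792 0.135     ] [ 0.47685171 -0.06316495  0.135     ] [ 0.45988972 -0.00731351  0.135     ] 0.11674060036053567 16.89345745771233
P bar [ 0.45949435 -0.00924059]
(110, -165) [ 0.7471 -0.1523  0.1   ] [ 0.74786895 -0.15673327]
(-90, -165) [ 0.5585 -0.2106  0.1   ] [ 0.55651768 -0.21491138]
(-15, -100) [ 0.6108 -0.1299  0.102 ] [ 0.60936652 -0.13090543]
(-123, 60) [ 0.4599 -0.0073  0.135 ] [ 0.45949435 -0.00924059]
[ 0.59480841 -0.02792958  0.30120657] 17.257865456583534 [ 1.7 -0.6 -0.7 -1.6 -0.7  2.  -0.3  0.2] [ 0.45954561 -0.00712156] [0.66773108 0.05755308]
```

Request:
apply_moves:
  motion:
    - [-0.012,0.01,0,0,0,8,0.38]
    - [-0.025,0.02,0,0,0,16,0.38]
    - [-0.038,0.03,0,0,0,24,0.38]
    - [-0.05,0.04,0,0,0,32,0.38]
    - [-0.063,0.05,0,0,0,40,0.38]

```text
t: 5.25
tool_pos: [0.5456, -0.0816, 0.2813]
tcp_rot: [3.014, -0.884, -0.002]
ft_force: [1.0, -0.2, 0.2]
width: 0.0325
```

Request:
apply_moves:
  motion:
    - [-0.012,0.01,0,0,0,8,0.38]
    - [-0.025,0.02,0,0,0,16,0.38]
    - [-0.038,0.03,0,0,0,24,0.38]
    - [-0.05,0.045,0,0,0,32,0.38]
    - [-0.063,0.06,0,0,0,40,0.38]

```text
t: 5.75
tool_pos: [0.4826, -0.0216, 0.2814]
tcp_rot: [-3.135, -0.2, 0.002]
ft_force: [-0.3, 0.8, 1.5]
width: 0.0327
```

Request:
apply_moves:
  motion:
    - [-0.012,0.01,-0.02,0,0,8,0.38]
    - [-0.025,0.015,-0.04,0,0,10,0.38]
    - [-0.025,0.015,-0.06,0,0,10,0.38]
    - [-0.025,0.015,-0.06,0,0,10,0.38]
    - [-0.025,0.015,-0.06,0,0,10,0.38]

```text
t: 6.25
tool_pos: [0.4585, -0.0069, 0.2223]
tcp_rot: [-3.107, -0.464, 0.001]
ft_force: [-0.2, -0.6, 0.5]
width: 0.0322
```

```bash
python3 - <<'E'
from h import *
o=wrist("w4"); print(o["t"],o["joint_pos"].round(3),o["tool_pos"],o["ft_force"],o["width"])
R=Ro.from_rotvec(o["tcp_rot"]).as_matrix(); print(np.degrees(np.arctan2(R[1,0],R[0,0])),R[:,2].round(3))
E
```

```text
6.25 [ 0.427  0.328 -0.663  2.005  0.256  0.892 -0.076] [ 0.45852094 -0.00688641  0.22228124] [-0.20683152 -0.62936492  0.54996508] 0.032197118536972116
16.971408560052105 [-0.001  0.    -1.   ]
```

View pics/w4.png

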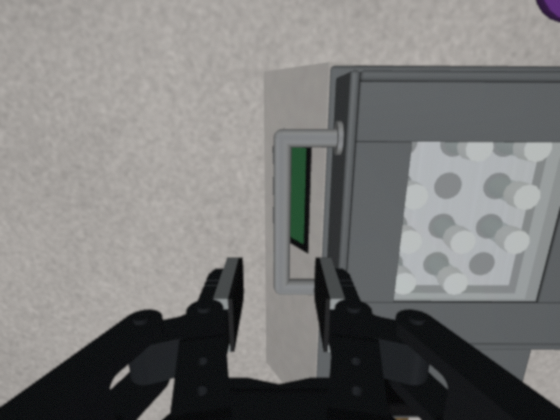

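The bar runs vertically in the picture at column 283, with its posts at rows 137 and 287, so the jaws straddle it.

```bash
python3 - <<'E'
from h import *
a=wray("w4",(283,137),.135);b=wray("w4",(283,287),.135);m=(a+b)/2
print(a,b,m,np.linalg.norm(a-b)); 
o=np.load("pics/w4.npz"); print((m-o["t"])[:2], "in tool xy", (o["R"].T@(m-o["t"])).round(4))
# hinge & arc from bar
w=np.radians(17); e=np.array([np.cos(w),np.sin(w)])
for th in range(0,61,5):
    A=np.radians(8.86+th); r=.2206
    d=.218-r*np.cos(A); print(th,(e*d).round(4),round(r*np.sin(A)-.034,4))
E
```

```text
[0.44547582 0.04574255 0.135     ] [ 0.47841903 -0.06040407  0.135     ] [ 0.46194742 -0.00733076  0.135     ] 0.11114117701612762
[ 0.00342649 -0.00044435] in tool xy [0.0032 0.0015 0.0873]
0 [0. 0.] -0.0
5 [0.0037 0.0011] 0.0188
10 [0.0088 0.0027] 0.0373
15 [0.0155 0.0048] 0.0552
20 [0.0237 0.0073] 0.0725
25 [0.0333 0.0102] 0.0889
30 [0.0442 0.0135] 0.1044
35 [0.0564 0.0172] 0.1189
40 [0.0697 0.0213] 0.1321
45 [0.0841 0.0257] 0.1442
50 [0.0994 0.0304] 0.1548
55 [0.1155 0.0353] 0.164
60 [0.1324 0.0405] 0.1718
```

Request:
apply_moves:
  motion:
    - [0.003,0,-0.03,0,0,0,0.38]
    - [0.003,0,-0.055,0,0,0,0.38]
    - [0.003,0,-0.075,0,0,0,0.38]
    - [0.003,0,-0.09,0,0,0,0.38]
    - [0.003,0,-0.1,0,0,0,0.38]

```text
t: 6.8
tool_pos: [0.4619, -0.007, 0.122]
tcp_rot: [3.107, 0.463, 0.0]
ft_force: [0.2, 0.5, 0.7]
width: 0.0322
```

```bash
python3 - <<'E'
from h import *
o=wrist("w5"); print(o["t"],o["tool_pos"],o["ft_force"],o["width"])
E
```

```text
6.8 [ 0.46193528 -0.00695732  0.12196111] [0.19231257 0.49909132 0.70533543] 0.032202209540237836
```

View pics/w5.png

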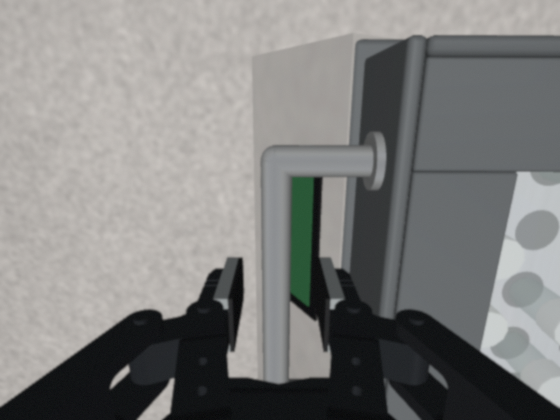

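The bar at column 275 lies between the open pads, which are at columns 235 and 325. I'll lower 6 mm more and close.

Request:
apply_moves:
  motion:
    - [0,0,-0.006,0,0,0,0.38]
    - [0,0,-0.006,0,0,0,0]
    - [0,0,-0.006,0,0,0,0]
    - [0,0,-0.006,0,0,0,0]
    - [0,0,-0.006,0,0,0,0]

```text
t: 7.35
tool_pos: [0.4609, -0.0072, 0.1167]
tcp_rot: [3.107, 0.463, -0.002]
ft_force: [-6.7, -0.7, 2.7]
width: 0.0103
```

Gripped. Next I'll lift along the hinge arc, beginning with 10°.

Request:
apply_moves:
  motion:
    - [0.0005,0,0.004,0,0,0,0]
    - [0.002,0.0005,0.011,0,0,0,0]
    - [0.0037,0.001,0.019,0,0,0,0]
    - [0.006,0.002,0.028,0,0,0,0]
    - [0.009,0.003,0.037,0,0,0,0]

```text
t: 7.85
tool_pos: [0.4693, -0.0046, 0.1538]
tcp_rot: [3.106, 0.463, -0.005]
ft_force: [-8.3, -4.6, -3.4]
width: 0.0097
```

```bash
python3 - <<'E'
from h import *
o=ctrl.observe(); print(o["t"],o["tool_pos"],o["ft_force"],o["torque"],o["width"])
c=lambda im:cv2.resize(np.clip(255*(im/255.)**.6,0,255).astype(np.uint8)[120:330,150:410],None,fx=2.8,fy=2.8,interpolation=cv2.INTER_CUBIC)
cv2.imwrite("pics/s6.png",c(ctrl.capture("side")))
E
```

```text
7.85 [ 0.4693145  -0.00463154  0.15383428] [-8.3300187  -4.59892573 -3.35861087] [-1.11503872  2.23984365 -0.04557109] 0.009709783074421248
```

View pics/s6.png

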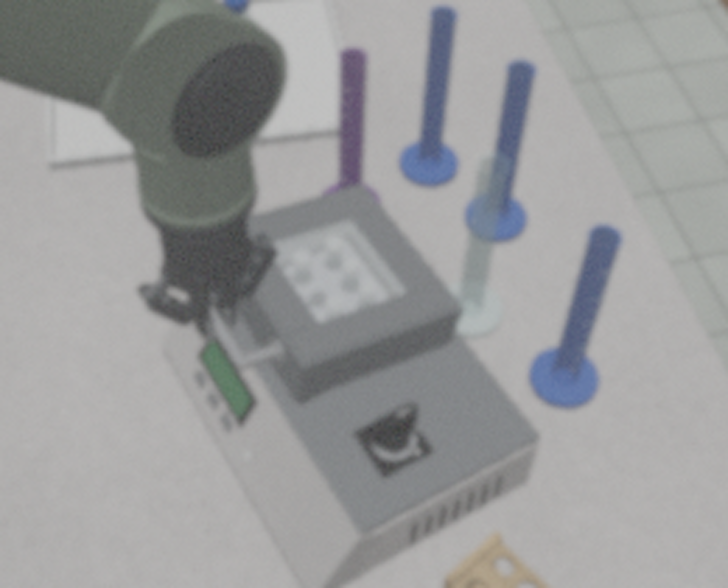

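The hood is lifting, with its front edge raised above the deck at (300,390) in the crop. The forces are small, so I'll continue.

Request:
apply_moves:
  motion:
    - [0.004,0.001,0.011,0,0,0,0]
    - [0.0085,0.0025,0.022,0,0,0,0]
    - [0.0135,0.004,0.032,0,0,0,0]
    - [0.019,0.006,0.042,0,0,0,0]
    - [0.0245,0.0075,0.0515,0,0,0,0]

```text
t: 8.4
tool_pos: [0.4926, 0.0023, 0.2053]
tcp_rot: [3.106, 0.462, -0.009]
ft_force: [-18.4, -6.0, 7.1]
width: 0.0098
```

Request:
apply_moves:
  motion:
    - [0.0065,0.002,0.0095,0,0,0,0]
    - [0.013,0.004,0.0185,0,0,0,0]
    - [0.0205,0.006,0.0275,0,0,0,0]
    - [0.028,0.0085,0.0355,0,0,0,0]
    - [0.0365,0.011,0.0435,0,0,0,0]

```text
t: 8.9
tool_pos: [0.5281, 0.013, 0.2497]
tcp_rot: [3.104, 0.462, -0.013]
ft_force: [-38.0, -10.3, 36.7]
width: 0.0104
```

```bash
python3 - <<'E'
from h import *
o=ctrl.observe(); print(o["t"],o["tool_pos"],o["ft_force"],o["torque"],o["width"],o["joint_pos"].round(2))
c=lambda im:cv2.resize(np.clip(255*(im/255.)**.6,0,255).astype(np.uint8)[120:330,150:410],None,fx=2.8,fy=2.8,interpolation=cv2.INTER_CUBIC)
cv2.imwrite("pics/s7.png",c(ctrl.capture("side")))
E
```

```text
8.9 [0.52806386 0.01298544 0.24970461] [-37.95836701 -10.34898194  36.68711413] [-2.41698042  8.44385527 -0.03825762] 0.010359191324859258 [ 0.35  0.41 -0.65  1.8   0.29  1.03 -0.11]
```

View pics/s7.png

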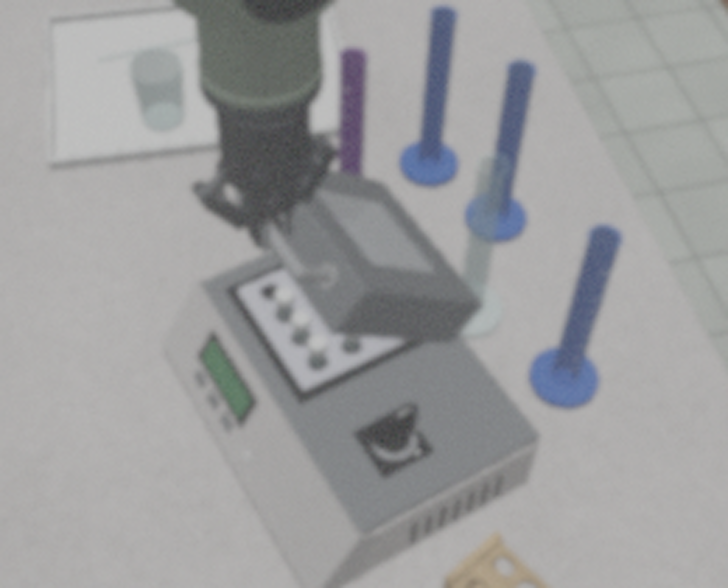

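The hood is at about 40° and clear of everything, and the switch is still off. The force of about 54 N points radially outward from the hinge, so my arc is slightly too tight. I'll back off outward before going on.

Request:
apply_moves:
  motion:
    - [-0.001,0,0.0015,0,0,0,0]
    - [-0.002,-0.0005,0.003,0,0,0,0]
    - [-0.003,-0.001,0.004,0,0,0,0]

```text
t: 9.25
tool_pos: [0.5301, 0.0137, 0.2527]
tcp_rot: [-3.107, -0.464, -0.006]
ft_force: [12.7, 2.4, -18.5]
width: 0.0097
```

```bash
python3 - <<'E'
from h import *
o=wrist("w8"); print(o["t"],o["tool_pos"],o["ft_force"],o["torque"],o["width"],o["joint_pos"].round(2))
E
```

```text
9.25 [0.53011529 0.01367003 0.25265235] [ 12.72465993   2.38572072 -18.45797321] [ 0.57133702 -3.04079305 -0.00988487] 0.00967932942857166 [ 0.35  0.41 -0.65  1.8   0.28  1.02 -0.11]
```

View pics/w8.png

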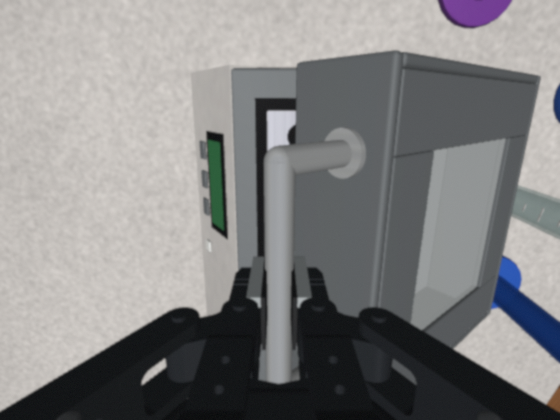

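The bar is clean in the pads at column 280, and the hood wall is clear of the fingers. The correction overshot by about 1.5 mm. I'll continue with 10° more.

Request:
apply_moves:
  motion:
    - [0.007,0.002,0.0045,0,0,0,0]
    - [0.013,0.004,0.009,0,0,0,0]
    - [0.019,0.006,0.014,0,0,0,0]
    - [0.025,0.0075,0.018,0,0,0,0]
    - [0.031,0.0095,0.022,0,0,0,0]

```text
t: 9.8
tool_pos: [0.5595, 0.0225, 0.2757]
tcp_rot: [3.106, 0.463, -0.001]
ft_force: [-6.8, -6.8, 7.9]
width: 0.0096
```

Request:
apply_moves:
  motion:
    - [0.006,0.002,0.004,0,0,0,0]
    - [0.0125,0.0035,0.0075,0,0,0,0]
    - [0.019,0.0055,0.0115,0,0,0,0]
    - [0.0255,0.0075,0.015,0,0,0,0]
    - [0.0325,0.0095,0.0185,0,0,0,0]

```text
t: 10.3
tool_pos: [0.5926, 0.0324, 0.2939]
tcp_rot: [3.107, 0.463, 0.001]
ft_force: [-1.9, -4.0, -2.2]
width: 0.01
```

Request:
apply_moves:
  motion:
    - [0,0,0,0,0,0,0]
    - [0,0,0,0,0,0,0]
    - [0,0,0,0,0,0,0]

```text
t: 10.6
tool_pos: [0.5922, 0.0323, 0.2936]
tcp_rot: [3.107, 0.463, 0.001]
ft_force: [-5.1, -4.2, 8.0]
width: 0.0094
```

```bash
python3 - <<'E'
from h import *
o=wrist("w9"); print(o["t"],o["tool_pos"],o["ft_force"],o["torque"],o["width"],o["joint_pos"].round(2))
g=o["tool_pos"]+np.array([0,0,.0187])
for hg in ([.6677,.0576],[.668,.0542]):
    v=np.array([*(g[:2]-hg),g[2]-.101]); e=np.array([np.cos(.297),np.sin(.297)])
    a=-v[:2]@e; print(a,v[2],np.hypot(a,v[2]),np.degrees(np.arctan2(v[2],a))-8.86)
# hood angle by initial bar
d0=g-np.array([.4619,-.0073,.135]); print(d0)
c=lambda im:cv2.resize(np.clip(255*(im/255.)**.6,0,255).astype(np.uint8)[120:330,150:410],None,fx=2.8,fy=2.8,interpolation=cv2.INTER_CUBIC)
im=ctrl.capture("side");cv2.imwrite("pics/s9raw.png",im);cv2.imwrite("pics/s9.png",c(im))
cv2.imwrite("pics/t9.png",ctrl.capture("top"))
E
```

```text
10.6 [0.5922204  0.03234323 0.29363779] [-5.14352226 -4.22123743  8.04393773] [-1.07092372  1.27032443 -0.03236455] 0.009433253944807598 [ 0.29  0.47 -0.64  1.59  0.3   1.18 -0.12]
0.07956647511502084 0.21133779227813201 0.22581958818318687 60.50916735567456
0.07885832097622199 0.21133779227813201 0.2255710469723092 60.67750577887121
[0.1303204  0.03964323 0.17733779]
```

View pics/s9.png

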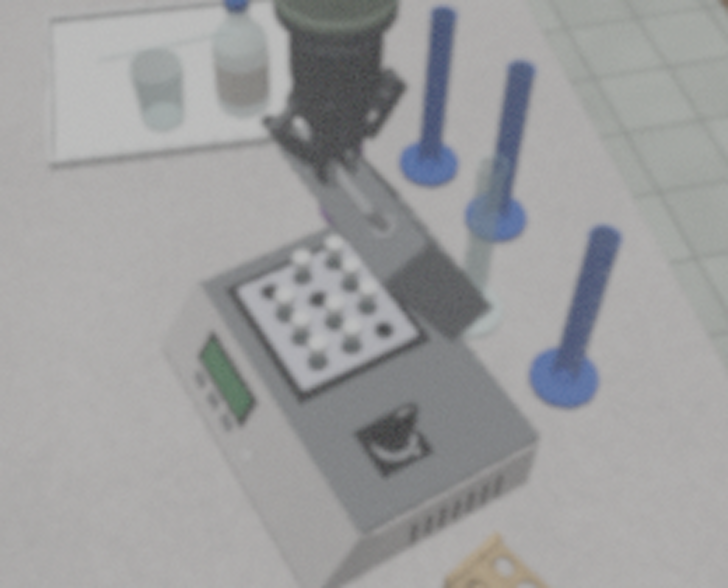

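View pics/t9.png

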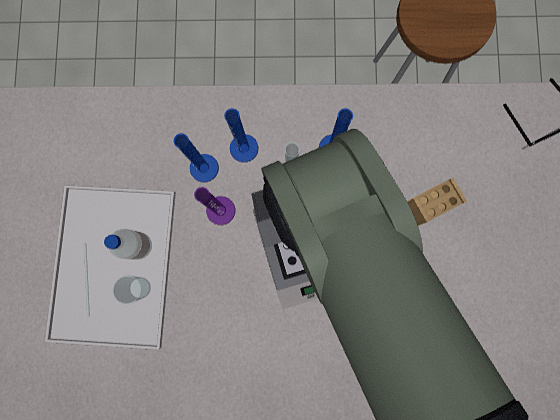

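View pics/w9.png

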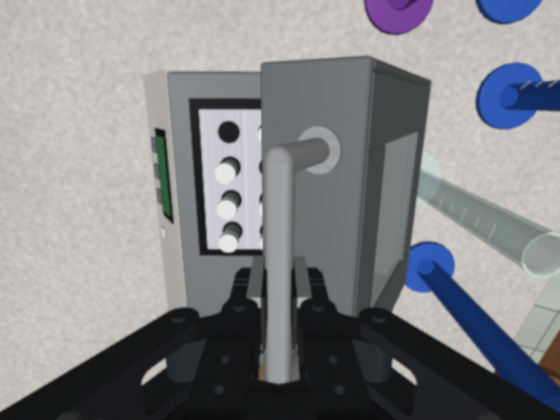

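The side view shows the hood steeply open, the bar between the fingers at (350,175), and a gap between hood and cylinder. In the top view the rack, beaker, bottle and cylinder are at their earlier pixels. As a last angle check, I'll project the bar's end corner at several hood angles.

```bash
python3 - <<'E'
from h import *
Q=[.59480841,-.02792958,.2985]
for th in (52,56,60,64,68):
    A=np.radians(8.86+th); x=95-220.6*np.cos(A); z=.101+.2206*np.sin(A)
    X=[*H(Q,(x,60+55)),z]; Y=[*H(Q,(x,60-55)),z]
    # hood front wall lower right corner
    B=np.radians(th); Lc=[*H(Q,(95-180*np.cos(B)+55*np.sin(B),155)),.101+.18*np.sin(B)+.055*np.cos(B)]
    print(th,"wrist barL",wproj("w9",X).round(1),"wrist topL corner",wproj("w9",Lc).round(1),"side barR*",((proj("side",Y)[0]-[150,120])*2.8).round(1))
o=ctrl.observe();print(o["t"],o["ft_force"],o["width"],np.abs(o["dq"]).max())
a=cv2.imread("pics/top0.png").astype(int);b=cv2.imread("pics/t9.png").astype(int);d=np.abs(a-b).max(2)
for n,(x0,y0,x1,y1) in dict(tray=(45,185,175,350),rack=(425,175,470,225),cyl=(284,140,300,160)).items(): print(n,d[y0:y1,x0:x1].mean().round(2),(d[y0:y1,x0:x1]>30).sum())
E
```

```text
52 wrist barL [211.2 151.2] wrist topL corner [306.9  51.1] side barR* [337. 231.]
56 wrist barL [242.7 153.6] wrist topL corner [337.7  49.6] side barR* [351.  219.4]
60 wrist barL [278.7 155.8] wrist topL corner [370.5  48.3] side barR* [365.4 208.4]
64 wrist barL [318.8 157.8] wrist topL corner [404.6  47.3] side barR* [380.2 198. ]
68 wrist barL [362.4 159.5] wrist topL corner [439.2  46.7] side barR* [395.2 188.3]
10.75 [-3.79301306 -4.9643256   8.01493453] 0.009562312654368356 0.0012601815096982005
tray 13.04 0
rack 12.33 0
cyl 14.72 17
```

The measured bar corner is at (280,155) and the hood corner at about (370,58), which match the 60° projection. The arm is still, so I'm handing in.

```bash
python3 - <<'E'
from h import *
print(ctrl.close_job())
E
```

```text
the job is handed in; nothing more can be done
None
```

I turned the switch to off with the hood shut. I then gripped the bar, lifted the hood along its hinge arc, and handed in at about 10.8 s while still holding it.

**Checks that passed:**
- **Hood angle:** it is at about 60°. The bar corner in the wrist picture is within 2 px of the 60° projection, and the TCP position gives 60.5°.
- **Grip:** the bar is between the pads. The tool is at rest, with about 10 N on it.
- **Switch:** its pointed end was at the white line after release, and in the later side views it looked unchanged.
- **Rack, beaker and bottle:** the top view shows no change from the start.

**Checks that disagreed:**
- **Lift path:** my arc was about 4 mm too tight. The force rose to about 54 N near 40°, and I corrected it there.
- **Final radius:** the grasp point is about 5 mm farther from the hinge than the stated bar radius, so the bar probably sits slightly toward the fingertips.
- **Cylinder:** a top-view comparison of the part still visible flagged 17 changed pixels. I took that to be the arm or hood beside it, because the side view shows the cylinder upright in the same place.

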